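# Rock a battery pack into a sprung test cradle

## Task

Put the dark blue battery pack into the test cradle: tuck one short end down under the cradle's overhanging lip against the sprung contacts, push the contacts back gently, never hard against their stop, and rock the other end down inside the low tail wall, until the pack lies flat and fully home on the pocket floor, then let go. Never force the pack against the cradle, and leave the jar, reel, screwdriver and syringe where they are.

Things in the scene. Friction and masses are not known exactly. Their poses are not given: they have to be found in the camera images.
- pack: dark blue battery pack, a plain block 64 mm wide (its x), 90 mm long (its y), 24 mm high (its z), about 150 to 250 g, loose, lying flat on the table at the start. Origin at the centre of its underside. Either short end may go to the contacts. Grasp it across its 64 mm width near the middle of its length.
- pack_center (a point): centre of the pack, half-way up (12 mm above its underside); axes as the pack's
- cradle: test cradle fixed to the table: black base plate 150 x 92 x 8 mm carrying a grey pocket (nest). Origin on the table; x points along the pocket from its tail wall to its sprung contacts and lip, z up. The nest is clamped each time up to 8 mm forward or back along x of its middle setting; this shift is not measured: feel or see it. All four cradle points are given for the middle setting.
- pocket (a point): middle of the pocket floor, 16 mm above the table (axes as the cradle's; real place up to 8 mm off along x). Cheeks guide the pack with 1.2 mm clearance each side: at the tail 18 mm long, flared tops 14 mm over the floor; at the nose from x +25 mm on with flared ends and tops 18 mm over the floor. Between x -27 and +18 mm the sides are open for fingers down to the base plate, 8 mm below the floor.
- tail_wall (a point): middle of the top inner edge of the low tail wall: 45 mm behind the pocket middle (x -45 mm), 8 mm above the pocket floor. The wall is 6 mm thick. The pack's tail end must come down just in front of it.
- contact_face (a point): middle of the untouched face of the sprung black contact block, x +40 mm, 8 mm above the pocket floor; 34 mm wide, 10 mm high. It yields 9 mm along +x: 3 N at first touch, 0.9 N more per mm, then a hard stop (11 N; over 15 N would harm it). Home, the pack holds it 5 mm back; while the raised tail passes the tail wall, 6 to 8 mm.
- lip_edge (a point): middle of the lower edge of the overhanging grey lip, x +42 mm, 28 mm above the pocket floor; the lip is 5 mm thick and reaches 20 mm further along +x. Being 87 mm from the tail wall it stops the 90 mm pack from dropping in flat: the nose must go low under it with the tail raised some 8 to 20 degrees.
- jar: small pale round flux jar, 46 mm across, 22 mm high, origin under its centre; a bystander
- reel: solder reel with yellow and red top, 53 mm across, 43 mm high, origin under its centre; a bystander
- driver: small purple screwdriver lying flat, 130 mm long along its y, 11 mm thick; a bystander
- syringe: small paste syringe lying flat with purple band, 101 mm long along its y, 24 mm wide, 13 mm high; a bystander

How it is judged:
By the outcome, as a careful person would: the job done as asked, in the order asked, and still so for the second after the job is handed in, with the robot touching nothing.
It also fails if it takes over 61 s, if anything falls off the work surface, if the arm or the gripper's body presses on something with over 40 N, if the wrist force passes 120 N, or if a joint passes its speed limit or range.

## Robot

A 7-joint arm with a two-finger parallel gripper is mounted at the origin on a cart in front of the work surface, level with it; the furniture and walls round the work are solid. World frame = base frame: x ahead of the robot, y to its left, z up, the work surface at z = 0. Lengths are in m, angles in rad, forces in N, time in s.
With the tool pointing down it reaches from about 0.425 to 0.875 m from the base axis. Payload 9.9 kg.
Tool frame: the origin (TCP) lies midway between the tips of the shut fingers; the grasp point (between the pads) lies 19 mm behind it; z points along the fingers, y is the line along which they close (so a half turn about z gives the same grasp; the last joint's range is limited). The gripper opens to 85 mm and grips with 20 to 120 N. Pads are 22 mm wide; open, the fingers measure 114 mm over their backs; the gripper's body (76 mm by 85 mm) begins 54 mm behind the grasp point. The pads swing forward as they close: fully open they stand 13 mm farther back than shut.
Start: joints at [-1.433, 0.576, 0.025, 1.437, -0.015, 1.129, -0.057], TCP at [0.148, 0.658, 0.209] pointing down, gripper open.
Joint ranges: [-2.76, 2.76], [-0.34, 2.15], [-1.52, 1.57], [0.19, 2.46], [-1.09, 4.23], [0.17, 1.99], [-2.82, 2.82]. Speed limits (rad/s): [2.22, 2.22, 3.01, 3.01, 3.14, 3.14, 3.14].

## Interface

Orientations are given as a unit quaternion [w, x, y, z].
In Python, from cell import get_state, read_camera, camera_model, job gives the robot as it stands. The module is installed in compiled form; this text tells all that it offers.
- The arm moves only by the tool jog_arm, never from a script. Its argument "rows" is a list of rows, each a list of 7 numbers: the turn, a rotation vector about the tool's x, y, z in degrees, then the shift along the tool's x, y, z in cm, then the finger opening in cm, from 0 to 8.54. In form: [[ax, ay, az, tx, ty, tz, hand], ...]. A call has 1 to 5 rows; each row is the pose to reach, as a shift and turn from the pose commanded when the call began, along the tool's axes at that moment; what a row does not reach only later rows make up. A row lasts 1/12 s, in which the tool goes at most 41.7 mm and 7.16 degrees, less where a joint would pass 70% of its speed; a pose out of reach is approached as far as the arm can. A call with a gripper value outside its range is refused whole. The fingers move at their own pace and stop on an object; "newtons" is the grip in N (left out, the last holds). Time passes only in rows, so rows that repeat a pose let the fingers close. It gives the time, the measured TCP pose, the force, the opening and the grip force at its end, in the units of the state.
- get_state(): the state, without advancing time (a new reading comes with each control period).
- read_camera(name): name is "scene" or "top" or "wrist"; returns the picture (420x560x3 uint8, red, green, blue); there is no depth.
- camera_model(name): a dict with "K" (3x3 intrinsics, pixels), "xyz" and "orientation" of the camera in the world. Camera axes: x right, y down, z forward; pixel columns grow to the right and rows downward; lengths in m; the calibration is good to about 2 mm. A picture is of the moment at which its call begins: read the wrist's pose just before it. camera_model takes no time and is no camera call; for the wrist camera it gives the pose at the moment of the call.
- job.job_done(): hands the job in; it is judged then, once.
The state is a dict: "t": time; "joints": joint angles; "qvel": joint speeds; "joint_efforts": joint torques, N m; "tcp_pos": TCP position; "eef_rot": TCP orientation; "ft_force": force on the tool from outside, world axes, zero at the start; "moment": the same for the moment, N m; "opening": finger opening in m; "gripper_force": force on a finger pad.
Only numpy, scipy, OpenCV 4.12 (cv2) and the standard library are available. Lean on these libraries where they do the work, as an engineer would, in place of code of your own. Each camera call takes 0.05 s, during which the arm holds its last target. There are 200 camera calls.

## Working session

There is one attempt and no reset: what is moved stays moved. The work goes in short steps, Python scripts to look and compute and a tool call to move; the robot and the scene stay as the last step left them, time stands still between calls to the robot, and variables do not carry over. Pictures are saved under pics/ and viewed, at most 10 in all, crops included, and the job is handed in when it is done.

Besides the shell and the picture viewer there is one more tool, called after "Call:" in YAML: its name, and indented under it one key for each argument. jog_arm: Moves the arm, as the interface text tells. Its arguments: {"type":"object","properties":{"rows":{"type":"array","items":{"type":"array","items":{"type":"number"}}},"newtons":{"type":"number"}},"required":["rows"]}

```bash
mkdir -p pics
cat > h.py <<'E'
import numpy as np, cv2
from scipy.spatial.transform import Rotation as R
from cell import get_state, read_camera, camera_model, job
def rot(q): return R.from_quat([q[1],q[2],q[3],q[0]])
def save(n,f):
    im=read_camera(n); cv2.imwrite('pics/'+f,im[:,:,::-1]); np.save('pics/'+f[:-4]+'.npy',im); return im
def cast(m,px,z):
    px=np.atleast_2d(px).astype(float); K=np.array(m['K']); o=np.array(m['xyz'])
    d=np.c_[px,np.ones(len(px))]@np.linalg.inv(K).T; d=rot(m['orientation']).apply(d)
    return o+d*((z-o[2])/d[:,2])[:,None]
def proj(m,P):
    P=np.atleast_2d(P); c=rot(m['orientation']).inv().apply(P-np.array(m['xyz'])); u=c@np.array(m['K']).T
    return u[:,:2]/u[:,2:]
E
python3 - <<'E'
from h import *
s=get_state(); print(s)
save('top','top0.png'); save('scene','scene0.png')
for n in ('top','scene','wrist'): print(n,camera_model(n))
E
```

```text
{'t': 0.0, 'joints': array([-1.43279882,  0.57654093,  0.02485724,  1.43791228, -0.01501556,
        1.12897875, -0.05645153]), 'qvel': array([-0.00070959, -0.00088885, -0.00077489,  0.00069468, -0.0004371 ,
       -0.00061371,  0.00174934]), 'joint_efforts': array([ 7.56075606e-04, -7.65761375e+01,  2.25114986e+00, -2.85974193e+01,
        1.54774322e-02,  1.25412227e-02, -3.17987300e-06]), 'tcp_pos': array([0.14838052, 0.65799127, 0.20793553]), 'eef_rot': array([-5.17795756e-05,  1.10639332e-01,  9.93860279e-01, -8.25656471e-04]), 'ft_force': array([ 0.14677251, -0.73127231, -0.35818353]), 'moment': array([ 0.04621351,  0.0031897 , -0.01409067]), 'gripper_force': 0.0, 'opening': 0.0854792963214976}
top {'K': array([[530.68453903,   0.        , 277.88892218],
       [  0.        , 530.68453903, 211.29233374],
       [  0.        ,   0.        ,   1.        ]]), 'xyz': array([ 0.45689771, -0.07984199,  1.21179194]), 'orientation': array([-0.02420647,  0.71619708, -0.69721965,  0.01898818])}
scene {'K': array([[502.20969748,   0.        , 280.32695101],
       [  0.        , 502.20969748, 212.07838704],
       [  0.        ,   0.        ,   1.        ]]), 'xyz': array([-0.11568789, -0.78063069,  0.74506656]), 'orientation': array([-0.42308828,  0.82682766, -0.33091321,  0.16687954])}
wrist {'K': array([[327.34979643,   0.        , 281.93420418],
       [  0.        , 327.34979643, 211.88200971],
       [  0.        ,   0.        ,   1.        ]]), 'xyz': array([0.08574734, 0.67292885, 0.37335246]), 'orientation': array([0.10185969, 0.77425497, 0.61935556, 0.08094765])}
```

View pics/top0.png

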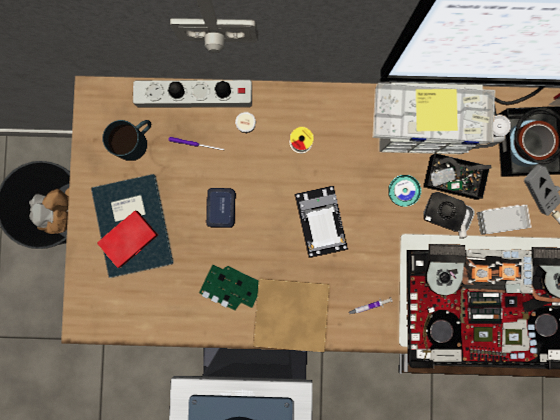

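View pics/scene0.png

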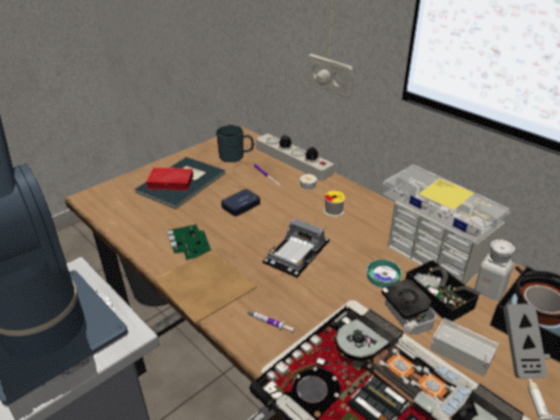

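Top view: pack is at about (221,208), long axis along image rows, and cradle at about (321,221) with the lip at its upper end. Jar is at (245,122), reel (301,139), driver (195,143) and syringe (372,306).

Run:
```python
from h import *
im=np.load('pics/top0.npy'); m=camera_model('top')
a=cv2.resize(im[175:265,190:255],None,fx=6,fy=6,interpolation=cv2.INTER_CUBIC)
b=cv2.resize(im[175:265,290:355],None,fx=6,fy=6,interpolation=cv2.INTER_CUBIC)
cv2.imwrite('pics/crop0.png',np.hstack([a,b])[:,:,::-1])
hsv=cv2.cvtColor(im,cv2.COLOR_RGB2HSV)
def comp(mask,x,y):
    n,l,st,c=cv2.connectedComponentsWithStats(mask.astype(np.uint8)); w=l[y-25:y+25,x-25:x+25]; k=np.bincount(w[w>0]).argmax(); return (l==k).astype(np.uint8)
g=im.max(2)
mk=comp(g<110,221,208)
print('pack area',mk.sum()); c=max(cv2.findContours(mk,0,2)[0],key=cv2.contourArea); r=cv2.minAreaRect(c); print(r)
P=cast(m,cv2.boxPoints(r),0.024); print(P.round(4), P.mean(0), [np.linalg.norm(P[i]-P[i-1]) for i in range(4)])
roi=np.zeros_like(g); roi[175:265,285:360]=1
mk=((g<90)|(hsv[:,:,1]<50))&(roi>0); 
c=np.vstack(cv2.findContours(comp(mk,321,221),0,2)[0]); r=cv2.minAreaRect(c); print(r)
P=cast(m,cv2.boxPoints(r),0.008); print(P.round(4), P.mean(0),[np.linalg.norm(P[i]-P[i-1]) for i in range(4)])
```

```text
pack area 1072
((220.5399169921875, 207.50160217285156), (28.137502670288086, 39.728233337402344), 2.2906100749969482)
[[0.4904 0.0907 0.024 ]
 [0.5798 0.0903 0.024 ]
 [0.5789 0.0269 0.024 ]
 [0.4895 0.0276 0.024 ]] [0.53462894 0.05885666 0.024     ] [np.float64(0.06309003429926067), np.float64(0.08939796776970779), np.float64(0.06337922914032455), np.float64(0.08935314241596255)]
((320.92352294921875, 221.40585327148438), (65.83837890625, 39.58980178833008), 77.47119140625)
[[ 0.5718 -0.1066  0.008 ]
 [ 0.5938 -0.1941  0.008 ]
 [ 0.4487 -0.2294  0.008 ]
 [ 0.4269 -0.1425  0.008 ]] [ 0.51031085 -0.1681285   0.008     ] [np.float64(0.14928866789917694), np.float64(0.09021278054296118), np.float64(0.14936838093699562), np.float64(0.08953084864688758)]
```

View pics/crop0.png

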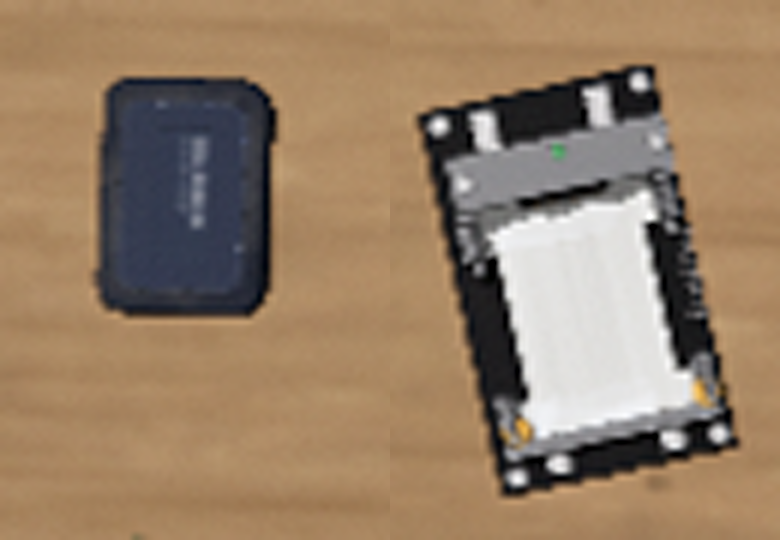

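```bash
cat >> h.py <<'E'
def Rt(psi,th=0):
    c,s=np.cos(np.radians(psi)),np.sin(np.radians(psi))
    return R.from_matrix(np.array([[-c,-s,0],[-s,c,0],[0,0,-1.]]))*R.from_euler('y',th,degrees=True) if 0 else R.from_matrix(np.array([[-c,-s,0],[-s,c,0],[0,0,-1.]]))*R.from_euler('y',th,degrees=True)
def to(p,psi,th=0):
    s=get_state(); r=rot(s['eef_rot']); 
    print('turn deg',np.degrees((r.inv()*Rt(psi,th)).as_rotvec()).round(2),'shift cm',(r.inv().apply(np.array(p)-s['tcp_pos'])*100).round(2))
E
sed -i 's/return R.from_matrix.* if 0 else /return /; s/\[\[-c,-s,0\],\[-s,c,0\]/[[-c,-s,0],[-s,c,0]/' h.py
python3 - <<'E'
from h import *
s=get_state(); print(rot(s['eef_rot']).as_matrix().round(3))
to([0.535,0.059,0.19],-0.5)
m=camera_model('wrist'); print(rot(m['orientation']).as_matrix().round(3))
r=rot(s['eef_rot']); print(r.inv().apply(np.array(m['xyz'])-s['tcp_pos']), (r.inv()*rot(m['orientation'])).as_matrix().round(3))
E
```

```text
[[-0.976  0.22  -0.   ]
 [ 0.22   0.976 -0.001]
 [-0.    -0.001 -1.   ]]
turn deg [ -0.09  -0.   -12.21] shift cm [-50.89 -49.93   1.88]
[[ 0.22   0.943  0.252]
 [ 0.976 -0.212 -0.057]
 [-0.001  0.258 -0.966]]
[ 0.06436865  0.00050672 -0.16532253] [[ 0.    -0.966 -0.258]
 [ 1.     0.     0.001]
 [-0.001 -0.258  0.966]]
```

Call:
jog_arm:
  rows:
    - [0, 0, 0, -3, -3, 0, 8.5]
    - [0, 0, 0, -5.5, -5.5, 0.1, 8.5]
    - [0, 0, 0, -8, -8, 0.2, 8.5]
    - [0, 0, 0, -10.5, -10.5, 0.3, 8.5]
    - [0, 0, 0, -13, -13, 0.4, 8.5]

```text
t: 0.52
tcp_pos: [0.2473, 0.5012, 0.2044]
eef_rot: [-0.0, 0.111, 0.994, -0.0]
ft_force: [0.2, 0.4, 0.6]
opening: 0.0851
gripper_force: 0.0
```

Call:
jog_arm:
  rows:
    - [0, 0, 0, -2.6, -2.6, 0, 8.5]
    - [0, 0, 0, -5.2, -5.2, 0.1, 8.5]
    - [0, 0, 0, -7.8, -7.8, 0.2, 8.5]
    - [0, 0, 0, -10.4, -10.4, 0.3, 8.5]
    - [0, 0, 0, -13, -13, 0.4, 8.5]

```text
t: 0.93
tcp_pos: [0.3454, 0.3459, 0.2006]
eef_rot: [-0.0, 0.111, 0.994, -0.0]
ft_force: [1.2, 0.3, -0.1]
opening: 0.0853
gripper_force: 0.0
```

Call:
jog_arm:
  rows:
    - [0, 0, 0, -2.6, -2.6, 0, 8.5]
    - [0, 0, 0, -5.2, -5.2, 0.1, 8.5]
    - [0, 0, 0, -7.8, -7.8, 0.2, 8.5]
    - [0, 0, 0, -10.4, -10.4, 0.3, 8.5]
    - [0, 0, 0, -13, -12.5, 0.4, 8.5]

```text
t: 1.35
tcp_pos: [0.4446, 0.1946, 0.1967]
eef_rot: [-0.0, 0.111, 0.994, -0.0]
ft_force: [0.6, 1.2, -0.8]
opening: 0.0851
gripper_force: 0.0
```

Call:
jog_arm:
  rows:
    - [0, 0, -3, -2.6, -2.6, 0, 8.5]
    - [0, 0, -6, -5.2, -5.2, 0.1, 8.5]
    - [0, 0, -9, -7.8, -7.6, 0.2, 8.5]
    - [0, 0, -12.2, -10.4, -9.8, 0.5, 8.5]
    - [0, 0, -12.2, -11.9, -11.4, 0.6, 8.5]

```text
t: 1.77
tcp_pos: [0.5368, 0.0562, 0.1904]
eef_rot: [0.0, 0.004, 1.0, -0.001]
ft_force: [0.2, -0.3, -0.9]
opening: 0.0848
gripper_force: 0.0
```

Run:
```python
from h import *
im=save('wrist','w1.png'); to([0.535,0.059,0.19],-0.5); s=get_state(); print(s['t'],s['tcp_pos'],s['ft_force'],s['joints'])
```

```text
turn deg [-0.19  0.06 -0.34] shift cm [0.31 0.65 0.02]
1.8167 [0.53801998 0.05245012 0.19025618] [ 2.26256201 -4.2028346   0.60467111] [-0.27501124  0.39729449  0.12629586  1.82429176 -0.05685746  0.92323184
  1.4319348 ]
```

View pics/w1.png

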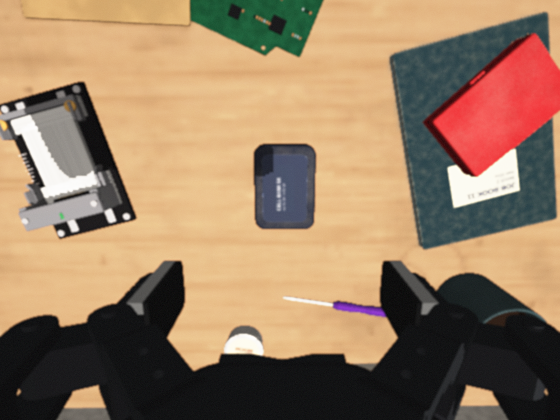

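Wrist view: pack is centred at about (285,186) and upright in the image, the fingers are at the bottom, and the cradle is at left.

Call:
jog_arm:
  rows:
    - [0, 0, 0, 0.3, 0.5, 0, 8.5]
    - [0, 0, 0, 0.3, 0.5, 0, 8.5]
    - [0, 0, 0, 0.3, 0.5, 0, 8.5]
    - [0, 0, 0, 0.3, 0.5, 0, 8.5]

```text
t: 2.15
tcp_pos: [0.5318, 0.0659, 0.1908]
eef_rot: [-0.0, 0.004, 1.0, 0.0]
ft_force: [-1.0, 0.0, -0.3]
opening: 0.0852
gripper_force: 0.0
```

```bash
cat >> h.py <<'E'
def packfit(im,m,z=0.024):
    g=im.max(2).astype(int); b=((g<115)&(im[:,:,2].astype(int)>=im[:,:,0]-5))
    b=cv2.morphologyEx(b.astype(np.uint8),cv2.MORPH_CLOSE,np.ones((9,9)))
    n,l,st,c=cv2.connectedComponentsWithStats(b); k=l[186,285]; cc=max(cv2.findContours((l==k).astype(np.uint8),0,2)[0],key=cv2.contourArea)
    P=cast(m,cc[:,0,:],z)[:,:2]; r=cv2.minAreaRect((P*1000).astype(np.float32)); return r
E
python3 - <<'E'
from h import *
m=camera_model('wrist'); im=save('wrist','w2.png'); s=get_state(); print(s['tcp_pos'],s['ft_force'])
print(packfit(im,m)); print(packfit(im,m,0.012))
E
```

```text
[0.53190822 0.065727   0.1908572 ] [ 0.46693113 -0.36637731  0.47070286]
((535.27587890625, 59.14757537841797), (60.1379508972168, 86.26689147949219), 89.6108169555664)
((537.7211303710938, 58.87800598144531), (62.31058120727539, 89.38346099853516), 89.61080932617188)
```

Call:
jog_arm:
  rows:
    - [-0.1, 0, 0, -0.3, -0.67, 3, 8.5]
    - [-0.1, 0, 0, -0.3, -0.67, 7, 8.5]
    - [-0.1, 0, 0, -0.3, -0.67, 11, 8.5]
    - [-0.1, 0, 0, -0.3, -0.67, 14.5, 8.5]
    - [-0.1, 0, 0, -0.3, -0.67, 16, 8.5]

```text
t: 2.62
tcp_pos: [0.5328, 0.0585, 0.027]
eef_rot: [-0.002, 0.004, 1.0, 0.001]
ft_force: [0.3, -0.1, 0.5]
opening: 0.085
gripper_force: 0.0
```

Run:
```python
from h import *
to([0.535,0.059,-0.002],-0.3); s=get_state(); print(s['tcp_pos'],s['ft_force'])
```

```text
turn deg [ 0.06 -0.27 -0.13] shift cm [-0.23  0.05  2.9 ]
[0.5327873  0.05846159 0.02704477] [ 0.27052997 -0.12133464  0.5458608 ]
```

Call:
jog_arm:
  rows:
    - [0, 0, 0, -0.2, 0.05, 1.2, 8.5]
    - [0, 0, 0, -0.2, 0.05, 2.2, 8.5]
    - [0, 0, 0, -0.2, 0.05, 2.8, 8.5]
    - [0, 0, 0, -0.2, 0.05, 2.8, 8.5]
    - [0, 0, 0, -0.2, 0.05, 2.8, 7.0]
  newtons: 50

```text
t: 3.03
tcp_pos: [0.5377, 0.0587, 0.0034]
eef_rot: [0.0, 0.004, 1.0, 0.001]
ft_force: [0.1, -0.3, -0.0]
opening: 0.0749
gripper_force: 0.0
```

Call:
jog_arm:
  rows:
    - [0, 0, 0, 0, 0, 0, 6.6]
    - [0, 0, 0, 0, 0, 0, 6]
    - [0, 0, 0, 0, 0, 0, 5.5]
    - [0, 0, 0, 0, 0, 0, 5.5]
    - [0, 0, 0, 0, 0, 0, 5.5]
  newtons: 50

```text
t: 3.45
tcp_pos: [0.5374, 0.0586, 0.0031]
eef_rot: [0.0, 0.004, 1.0, 0.001]
ft_force: [-0.1, 0.2, -0.0]
opening: 0.0553
gripper_force: 0.0
```

Run:
```python
from h import *
s=get_state(); print(s['tcp_pos'],s['ft_force'],s['opening'],s['gripper_force'])
a=save('wrist','w3.png'); b=read_camera('scene'); cv2.imwrite('pics/w3s.png',np.hstack([cv2.resize(a,(400,300)),cv2.resize(b[120:300,160:400],(400,300))])[:,:,::-1])
```

```text
[0.53744219 0.05856545 0.00313952] [-0.14158279  0.16591549 -0.04632765] 0.05531453335882251 0.0
```

View pics/w3s.png

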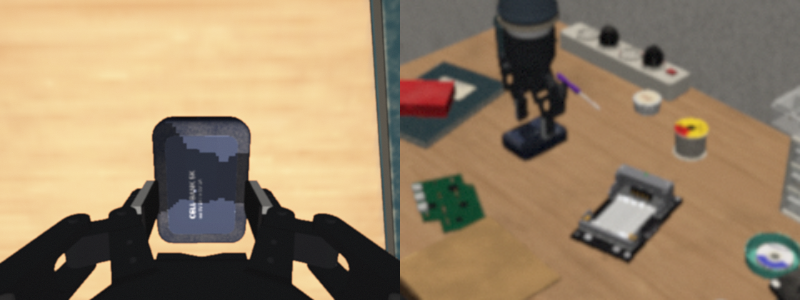

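Pads seem to be beside the pack, yet the opening reads 55 mm with no grip force. I'll look closer.

Run:
```python
from h import *
im=np.load('pics/w3.npy'); m=camera_model('wrist')
c=cv2.resize(im[150:360,150:420],None,fx=2.8,fy=2.8,interpolation=cv2.INTER_CUBIC)
s=get_state(); r=rot(s['eef_rot'])
for z in (-.005,-.024):
  for y in (-.032,-.0277,.0277,.032):
    u=(proj(m,s['tcp_pos']+r.apply([0,y,z]))[0]-[150,150])*2.8; print(z,y,u.round()); cv2.circle(c,tuple(int(v) for v in u),4,(255,0,0),-1)
cv2.imwrite('pics/w3c.png',c[:,:,::-1])
print(packfit(im,m))
```

```text
-0.005 -0.032 [196. 284.]
-0.005 -0.0277 [219. 284.]
-0.005 0.0277 [515. 284.]
-0.005 0.032 [538. 284.]
-0.024 -0.032 [175. 327.]
-0.024 -0.0277 [201. 327.]
-0.024 0.0277 [533. 327.]
-0.024 0.032 [558. 327.]
((527.5712890625, 58.36627197265625), (306.8883056640625, 203.35577392578125), 89.35614776611328)
```

View pics/w3c.png

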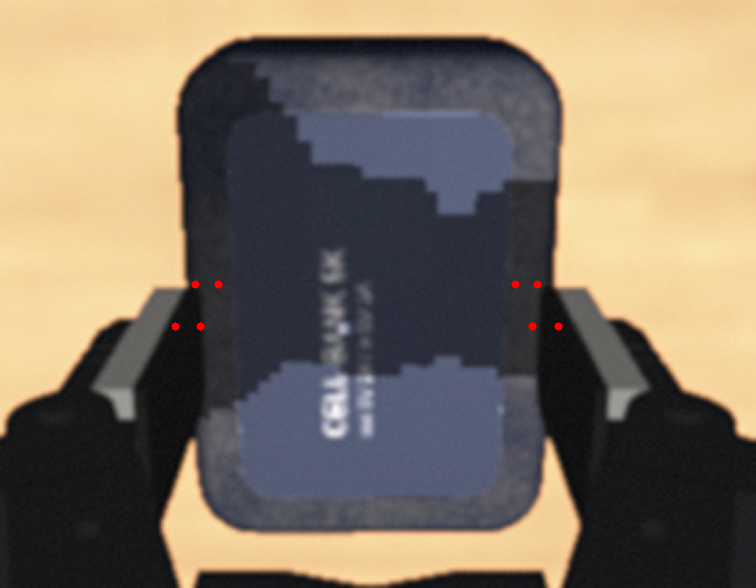

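Call:
jog_arm:
  rows:
    - [0, 0, 0, 0, 0, 0, 5.2]
    - [0, 0, 0, 0, 0, 0, 5.0]
    - [0, 0, 0, 0, 0, 0, 4.8]
    - [0, 0, 0, 0, 0, 0, 4.8]
    - [0, 0, 0, 0, 0, 0, 4.8]
  newtons: 50

```text
t: 3.97
tcp_pos: [0.5372, 0.0585, 0.0028]
eef_rot: [-0.0, 0.004, 1.0, 0.001]
ft_force: [1.0, 0.0, 0.8]
opening: 0.0478
gripper_force: 0.0
```

Run:
```python
from h import *
s=get_state(); print(s['t'],s['tcp_pos'],s['opening'],s['gripper_force'])
m=camera_model('wrist'); im=save('wrist','w4.png')
a=np.load('pics/w3.npy'); print(np.abs(im.astype(int)-a).mean())
# pack extents along x from table brightness, column through pack middle
for z,u in ((.024,282),):
    col=im[100:360,u].max(1).astype(int); d=np.where(col<170)[0]+100; print(d.min(),d.max(), cast(m,[[u,d.min()],[u,340]],z)[:,0])
    g=np.where(np.diff((im[:,u].max(1)>150).astype(int)))[0]; print(g, cast(m,[[u,v] for v in g],z)[:,0])
for v in (200,230):
    g=np.where(np.diff((im[v].max(1)>150).astype(int)))[0]; print(v,g, cast(m,[[u,v] for u in g],.02)[:,1])
```

```text
3.9667 [0.53724566 0.05852863 0.00277882] 0.04780964928880429 0.0
6.451660997732426
164 359 [0.48970243 0.57889933]
[163 284 287 289 296 298 305 340 358] [0.489266   0.54756663 0.54916786 0.55023999 0.55402204 0.55511115
 0.55895335 0.57889933 0.58966079]
200 [213 350 530] [0.02726736 0.09080029 0.17446907]
230 [214 348 532] [0.02682309 0.09050774 0.17816522]
```

Run:
```python
from h import *
im=np.load('pics/w4.npy'); c=cv2.resize(im[150:360,150:420],None,fx=2,fy=2)
b=read_camera('scene'); b=cv2.resize(b[150:240,200:300],None,fx=2.5,fy=420/90); b=b
cv2.imwrite('pics/w4c.png',np.hstack([c,b])[:,:,::-1])
```

```text
(no output)
```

View pics/w4c.png

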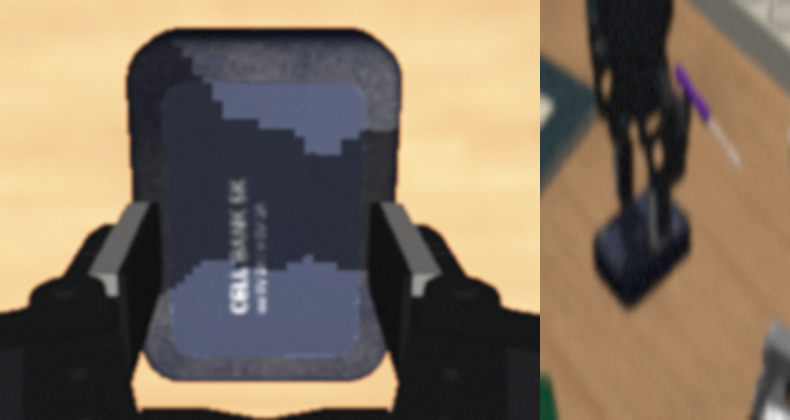

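The pads overlap the pack top in the image, so the tips are above the pack: they stand higher than I assumed. I'll open up and go down 10 mm, which is safe by either reckoning, and measure again.

Call:
jog_arm:
  rows:
    - [0, 0, 0, 0, 0, 0, 8.5]
    - [0, 0, 0, 0, 0, 0, 8.5]
    - [0, 0, 0, 0, 0, 0, 8.5]
    - [0, 0, 0, 0, 0, 0, 8.5]
    - [0, 0, 0, 0, 0, 0, 8.5]

```text
t: 4.48
tcp_pos: [0.5372, 0.0586, 0.0028]
eef_rot: [0.0, 0.004, 1.0, 0.001]
ft_force: [-1.2, -0.4, -1.4]
opening: 0.0849
gripper_force: 0.0
```

Call:
jog_arm:
  rows:
    - [0, 0, 0, 0.2, 0, 0.3, 8.5]
    - [0, 0, 0, 0.2, 0, 0.6, 8.5]
    - [0, 0, 0, 0.2, 0, 0.9, 8.5]
    - [0, 0, 0, 0.2, 0, 1.0, 8.5]
    - [0, 0, 0, 0.2, 0, 1.0, 8.5]

```text
t: 4.9
tcp_pos: [0.5349, 0.0585, -0.0077]
eef_rot: [-0.0, 0.004, 1.0, 0.001]
ft_force: [-0.2, -0.1, -0.1]
opening: 0.0853
gripper_force: 0.0
```

Run:
```python
from h import *
s=get_state(); print(s['t'],s['tcp_pos'],s['opening'],s['ft_force'])
m=camera_model('wrist'); im=save('wrist','w5.png'); b=save('scene','s5.png')
c=im[200:380,80:490]; b=cv2.resize(b[140:250,190:310],None,fx=3,fy=3)
o=np.zeros((330,410+360,3),np.uint8); o[:180,:410]=c; o[:330,410:]=b; cv2.imwrite('pics/w5c.png',o[:,:,::-1])
r=rot(s['eef_rot'])
for z in (0,-.013,-.025,-.04): print(z,proj(m,s['tcp_pos']+r.apply([[.011,-.0425,z],[.011,.0425,z]])).round(0).tolist())
```

```text
4.9 [ 0.53493639  0.058536   -0.00768775] 0.08530183789173222 [-0.21863307 -0.07364589 -0.09243813]
0 [[201.0, 228.0], [361.0, 228.0]]
-0.013 [[195.0, 237.0], [367.0, 237.0]]
-0.025 [[188.0, 245.0], [374.0, 245.0]]
-0.04 [[178.0, 258.0], [384.0, 258.0]]
```

View pics/w5c.png

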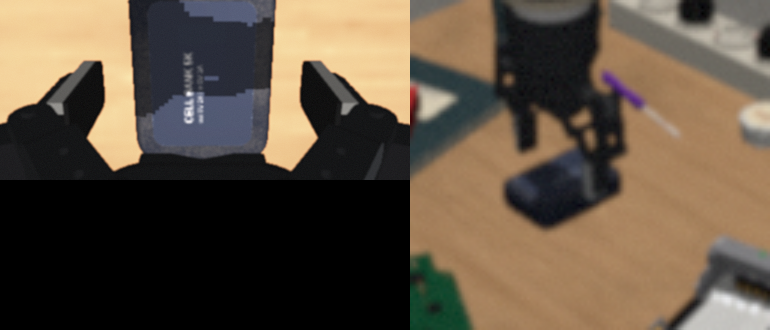

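The open tips project about 37 mm behind the reported TCP, at image (180,260) and (382,260). That fits the fingers having passed over the pack, so going lower is safe.

Call:
jog_arm:
  rows:
    - [0, 0, 0, 0, 0, 0.4, 8.5]
    - [0, 0, 0, 0, 0, 0.8, 8.5]
    - [0, 0, 0, 0, 0, 1.2, 8.5]
    - [0, 0, 0, 0, 0, 1.3, 8.5]
    - [0, 0, 0, 0, 0, 1.3, 8.5]

```text
t: 5.42
tcp_pos: [0.5349, 0.0585, -0.0207]
eef_rot: [-0.0, 0.004, 1.0, 0.001]
ft_force: [-0.2, -0.0, 0.3]
opening: 0.085
gripper_force: 0.0
```

Call:
jog_arm:
  rows:
    - [0, 0, 0, 0, 0, 0.1, 8.5]
    - [0, 0, 0, 0, 0, 0.3, 8.5]
    - [0, 0, 0, 0, 0, 0.4, 8.5]
    - [0, 0, 0, 0, 0, 0.4, 8.5]

```text
t: 5.75
tcp_pos: [0.5351, 0.0586, -0.0244]
eef_rot: [-0.0, 0.004, 1.0, 0.001]
ft_force: [-0.2, 0.0, 0.2]
opening: 0.0852
gripper_force: 0.0
```

Call:
jog_arm:
  rows:
    - [0, 0, 0, 0, 0, 0.1, 8.5]
    - [0, 0, 0, 0, 0, 0.2, 8.5]
    - [0, 0, 0, 0, 0, 0.3, 8.5]
    - [0, 0, 0, 0, 0, 0.3, 8.5]

```text
t: 6.08
tcp_pos: [0.5351, 0.0586, -0.0274]
eef_rot: [-0.0, 0.004, 1.0, 0.001]
ft_force: [-0.3, 1.1, 0.7]
opening: 0.0849
gripper_force: 0.0
```

Call:
jog_arm:
  rows:
    - [0, 0, 0, 0, 0, 0, 7.5]
    - [0, 0, 0, 0, 0, 0, 7.0]
    - [0, 0, 0, 0, 0, 0, 6.5]
    - [0, 0, 0, 0, 0, 0, 6.2]
    - [0, 0, 0, 0, 0, 0, 6.0]
  newtons: 25

```text
t: 6.5
tcp_pos: [0.5353, 0.0586, -0.027]
eef_rot: [0.0, 0.004, 1.0, 0.001]
ft_force: [-0.5, -0.2, 4.6]
opening: 0.064
gripper_force: 28.0
```

Call:
jog_arm:
  rows:
    - [0, 0, 0, 0, 0, 0, 5.6]
    - [0, 0, 0, 0, 0, 0, 5.6]
    - [0, 0, 0, 0, 0, 0, 5.6]
  newtons: 25

```text
t: 6.75
tcp_pos: [0.5353, 0.0586, -0.027]
eef_rot: [0.0, 0.004, 1.0, 0.001]
ft_force: [-0.8, 0.1, 5.8]
opening: 0.0635
gripper_force: 28.2
```

Call:
jog_arm:
  rows:
    - [0, 0, 0, 0, 0, 0, 5.5]
    - [0, 0, 0, 0, 0, 0, 5.5]
    - [0, 0, 0, 0, 0, -0.5, 5.5]
    - [0, 0, 0, 0, 0, -2, 5.5]
    - [0, 0, 0, 0, 0, -4, 5.5]
  newtons: 70

```text
t: 7.17
tcp_pos: [0.534, 0.0584, 0.012]
eef_rot: [-0.002, 0.004, 1.0, 0.001]
ft_force: [0.8, 0.1, -1.8]
opening: 0.0628
gripper_force: 77.2
```

Call:
jog_arm:
  rows:
    - [0, 0, 0, 0, 0, -3, 5.5]
    - [0, 0, 0, 0, 0, -6, 5.5]
    - [0, 0, 0, 0, 0, -8, 5.5]
    - [0, 0, 0, 0, -1, -8, 5.5]
    - [0, 0, 0, 0, -2, -8, 5.5]

```text
t: 7.58
tcp_pos: [0.5355, 0.0385, 0.0935]
eef_rot: [0.001, 0.004, 1.0, 0.001]
ft_force: [0.0, -0.2, -2.3]
opening: 0.0629
gripper_force: 77.6
```

Run:
```python
from h import *
to([0.596,-0.147,0.09],13.8); s=get_state(); print(s['t'],s['tcp_pos'],s['opening'],s['gripper_force'],s['ft_force'],s['moment'])
```

```text
turn deg [  0.11   0.13 -14.23] shift cm [ -6.18 -18.5    0.32]
7.5833 [0.53554103 0.03848994 0.09353382] 0.06287695547973965 77.55898475646973 [ 0.04919743 -0.17692871 -2.29799445] [-0.04658765 -0.00766979  0.0075246 ]
```

Call:
jog_arm:
  rows:
    - [0, 0, -3, -1.2, -3.7, 0, 5.5]
    - [0, 0, -6, -2.4, -7.4, 0, 5.5]
    - [0, 0, -9, -3.6, -11.1, 0, 5.5]
    - [0, 0, -12, -4.8, -14.8, 0, 5.5]
    - [0, 0, -14.2, -6.2, -18.5, 0.3, 5.5]

```text
t: 8.0
tcp_pos: [0.5942, -0.1501, 0.0879]
eef_rot: [-0.001, -0.12, 0.993, 0.001]
ft_force: [-0.2, 0.4, -1.9]
opening: 0.0629
gripper_force: 77.3
```

Call:
jog_arm:
  rows:
    - [0, 0, 0, 0, 0, 0, 5.5]
    - [0, 0, 0, 0, 0, 0, 5.5]
    - [0, 0, 0, 0, 0, 0, 5.5]

```text
t: 8.25
tcp_pos: [0.5939, -0.1474, 0.0876]
eef_rot: [-0.001, -0.118, 0.993, 0.002]
ft_force: [-0.2, 1.5, -2.2]
opening: 0.0624
gripper_force: 77.5
```

Run:
```python
from h import *
s=get_state(); m=camera_model('wrist'); im=save('wrist','w6.png'); print(s['t'],s['tcp_pos'],s['ft_force'],s['moment'])
c=im[0:230,170:400]; cv2.imwrite('pics/w6c.png',np.hstack([cv2.resize(c,(590,590),interpolation=cv2.INTER_CUBIC),cv2.resize(im[200:420,240:320],(209,590))])[:,:,::-1])
```

```text
8.25 [ 0.59392364 -0.14741865  0.08762469] [-0.23541239  1.54983453 -2.16988043] [ 0.03995129  0.01929953 -0.04112919]
```

View pics/w6c.png

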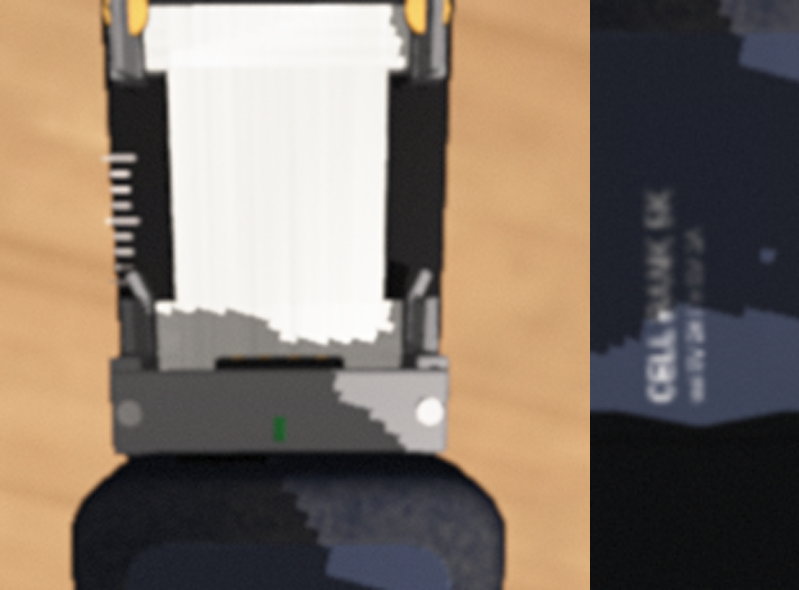

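Wrist view: floor strip edges are at crop columns 168–176 and 386–388 (scale 2.565, offset 170). The lip edge is at row about 370, the tail cheeks end at row about 76, and the floor notch ends at row about 300. The held pack is at the bottom.

Run:
```python
from h import *
im=np.load('pics/w6.npy'); m=camera_model('wrist')
o=np.array([.5103,-.1681]); 
def cr(px,z,psi=13.8):
    c,s=np.cos(np.radians(psi)),np.sin(np.radians(psi)); d=cast(m,px,z)[:,:2]-o; return np.c_[d@[c,s],d@[-s,c]]*1000
g=im.max(2).astype(int)
def edges(row,lo,hi,thr,img=g): 
    v=img[row,lo:hi]; k=np.where(np.diff((v>thr).astype(int)))[0]; return [lo+i+ (thr-v[i])/(v[i+1]-v[i]) for i in k]
L=[];Rr=[]
for row in range(36,112,6):
    e=edges(row,220,335,130); L.append([e[0],row]);Rr.append([e[-1],row])
a=cr(L,.016); b=cr(Rr,.016); print('floor L',a.round(1)[[0,6,-1]].tolist(),'R',b.round(1)[[0,6,-1]].tolist())
print('yaw dev L,R deg',[np.degrees(np.polyfit(q[:,0],q[:,1],1)[0]).round(2) for q in (a,b)],'mid lat',(a[:,1].mean()+b[:,1].mean())/2)
# plate outer edges: dark plate vs wood
L=[];Rr=[]
for row in (40,50,100,105,112,118):
    e=edges(row,200,236,110); f=edges(row,322,355,110); 
    if e: L.append([e[0],row])
    if f: Rr.append([f[-1],row])
a=cr(L,.008); b=cr(Rr,.008); print('plate',a.round(1).tolist(),b.round(1).tolist())
# lip edges rows and columns
for u in (225,240,320,338):
    v=g[120:182,u]; gr=np.gradient(v.astype(float)); print(u,'rows',[(120+i,int(gr[i])) for i in np.where(np.abs(gr)>12)[0]])
for row in (150,160,170):print('lip lat',[cr([[x,row]],.049).round(1).tolist() for x in np.array(edges(row,200,226,100,im[:,:,0].astype(int)-im[:,:,2].astype(int)+60)+edges(row,330,355,100,im[:,:,0].astype(int)-im[:,:,2].astype(int)+60))])
P=lambda x,y,z:[(x/2.565+170),(y/2.565)]
print('lip near edge top z.049',cr([P(115,369,0),P(445,372,0)],.049).round(1).tolist(), 'bottom .044',cr([P(115,369,0),P(445,372,0)],.044).round(1).tolist())
print('lip far top',cr([P(118,452,0),P(440,452,0)],.049).round(1).tolist())
print('tail cheek end z.030',cr([P(128,80,0),P(428,80,0)],.030).round(1).tolist(),'floor step z.016',cr([P(160,72,0),P(395,72,0)],.016).round(1).tolist(),'nose step',cr([P(165,300,0),P(400,300,0)],.016).round(1).tolist())
print('cheek nose top start z.034',cr([P(135,270,0),P(425,272,0)],.034).round(1).tolist())
print('nest inner nose cheeks',cr([P(155,335,0),P(404,335,0)],.034).round(1).tolist())
print('pitch/wrist cam',m['xyz'])
```

```text
floor L [[-33.8, -29.1], [-11.8, -29.0], [11.3, -38.5]] R [[-33.7, 27.4], [-11.7, 27.7], [11.4, 37.2]]
yaw dev L,R deg [np.float64(-3.05), np.float64(5.2)] mid lat -1.0555767480170548
plate [[-33.2, -45.9], [-27.0, -46.1], [5.5, -46.0], [8.9, -45.6], [13.7, -45.7], [17.8, -45.9]] [[-33.2, 44.4], [-26.9, 44.6], [5.6, 44.7], [9.0, 44.6], [13.8, 44.4], [18.0, 44.5]]
225 rows [(np.int64(176), -19), (np.int64(177), -19)]
240 rows [(np.int64(120), -54), (np.int64(121), -41), (np.int64(122), -16), (np.int64(143), -22), (np.int64(144), -21), (np.int64(175), -17), (np.int64(176), -22), (np.int64(177), -18)]
320 rows [(np.int64(128), -37), (np.int64(129), -44), (np.int64(130), -18), (np.int64(142), -12), (np.int64(144), 16), (np.int64(145), 27), (np.int64(146), 17), (np.int64(164), -13), (np.int64(167), -16), (np.int64(168), -27), (np.int64(169), -18), (np.int64(174), -12), (np.int64(175), -19), (np.int64(176), -19)]
338 rows [(np.int64(135), -16), (np.int64(136), -32), (np.int64(137), -16), (np.int64(138), 22), (np.int64(139), 36), (np.int64(140), 15), (np.int64(141), -15), (np.int64(142), -33), (np.int64(144), 25), (np.int64(145), 29), (np.int64(146), 15), (np.int64(154), 20), (np.int64(155), 22), (np.int64(165), -24), (np.int64(166), -20), (np.int64(175), -37), (np.int64(176), -56), (np.int64(177), -48), (np.int64(178), -19)]
lip lat [[[37.6, -40.9]], [[37.7, 40.1]]]
lip lat [[[43.7, -40.7]], [[43.8, 39.9]]]
lip lat [[[49.9, -41.0]], [[50.0, 40.2]]]
lip near edge top z.049 [[33.9, -39.4], [34.7, 39.4]] bottom .044 [[34.1, -40.4], [35.0, 40.4]]
lip far top [[53.8, -39.8], [54.0, 39.1]]
tail cheek end z.030 [[-33.1, -36.4], [-33.1, 35.7]] floor step z.016 [[-38.4, -30.5], [-38.4, 29.4]] nose step [[17.3, -31.4], [17.4, 32.5]]
cheek nose top start z.034 [[10.5, -36.1], [11.1, 36.1]]
nest inner nose cheeks [[26.2, -31.8], [26.3, 31.4]]
pitch/wrist cam [ 0.5322271  -0.16186147  0.25349364]
```

Run:
```python
from h import *
s=get_state(); m=camera_model('wrist'); r=rot(s['eef_rot']); print(s['tcp_pos'],s['eef_rot'].round(4))
for x in (.043,.045,.047):
  print(x,[proj(m,s['tcp_pos']+r.apply([x,0,z]))[0].round(1).tolist() for z in (-.027,-.051)])
im=np.load('pics/w6.npy')
print(im[166:200,282].tolist()[::1])
row=im[215].max(1); print([i for i in range(150,400) if (row[i]>110)!=(row[i+1]>110)])
print([proj(m,s['tcp_pos']+r.apply([.028,y,-.051]))[0].round(1).tolist() for y in (-.032,.032)])
# top camera nest features
im=np.load('pics/top0.npy'); m=camera_model('top'); o=np.array([.5103,-.1681]);c,sn=np.cos(np.radians(13.8)),np.sin(np.radians(13.8))
def prof(lat,z):
    xs=np.arange(-80,81)*.001; P=np.c_[o[0]+xs*c-lat*sn,o[1]+xs*sn+lat*c,np.full(len(xs),z)]; u=proj(m,P).astype(np.float32)
    return cv2.remap(im.max(2),u[None,:,0],u[None,:,1],cv2.INTER_CUBIC)[0].astype(int)
for z,lat in ((.049,-.01),(.049,-.02),(.049,.03),(.024,0),(.024,.02),(.008,-.042),(.008,.042)):
    p=prof(lat,z); gr=np.gradient(cv2.GaussianBlur(p.astype(np.float32)[None],(1,1),0)[0]); pk=[(i-80,int(gr[i])) for i in range(1,160) if abs(gr[i])>7 and abs(gr[i])>=abs(gr[i-1]) and abs(gr[i])>abs(gr[i+1])]; print(z,lat,pk)
```

```text
[ 0.59423216 -0.14625968  0.08807364] [-0.0011 -0.1193  0.9929  0.0016]
0.043 [[281.5, 176.1], [281.4, 186.5]]
0.045 [[281.5, 171.4], [281.4, 180.9]]
0.047 [[281.5, 166.7], [281.4, 175.2]]
[[78, 81, 76], [79, 81, 77], [78, 80, 76], [73, 77, 71], [76, 78, 74], [79, 80, 78], [79, 78, 77], [80, 78, 78], [74, 72, 73], [58, 58, 59], [30, 33, 34], [13, 15, 19], [12, 12, 16], [13, 13, 16], [10, 11, 15], [13, 12, 16], [11, 14, 18], [13, 14, 18], [14, 16, 21], [22, 25, 32], [26, 27, 36], [32, 34, 44], [39, 41, 47], [46, 46, 53], [44, 44, 52], [41, 42, 47], [32, 32, 37], [29, 29, 32], [28, 27, 30], [31, 31, 34], [28, 28, 31], [32, 33, 35], [30, 31, 34], [33, 32, 36]]
[197, 366]
[[194.0, 226.9], [368.9, 226.9]]
0.049 -0.01 [(-77, 13), (-73, -47), (-60, 66), (-54, 40), (22, 7), (26, -41), (28, -38), (32, 45), (49, 10), (52, -43), (72, 41)]
0.049 -0.02 [(-73, -53), (-69, 73), (-63, -37), (-60, 14), (-54, 29), (24, -34), (33, 10), (52, 23), (60, 8), (67, -53), (71, 44)]
0.049 0.03 [(-77, 7), (-73, -48), (-66, 14), (-63, -26), (-60, 56), (-54, 27), (-49, 9), (-39, -33), (-34, 25), (-29, -21), (-23,
[... 304 characters left out ...]
3, 55)]
0.024 0.02 [(-74, -52), (-70, 50), (-66, 9), (-63, -38), (-61, 25), (-54, 30), (26, -40), (34, 8), (54, 23), (56, -19), (63, 10), (69, -42), (73, 50)]
0.008 -0.042 [(-74, -50), (-70, 43), (-64, -34), (-60, 33), (-58, -19), (-54, 32), (-49, -19), (-43, 8), (-40, 8), (-37, -29), (-24, 48), (-21, -35), (-17, -19), (-14, 37), (-10, -18), (-7, 16), (-5, -27), (-2, 14), (2, 10), (6, -16), (9, 16), (13, -17), (16, 47), (19, -8), (26, -7), (29, -8), (32, 19), (43, 20), (47, -16), (56, -39), (65, 44), (72, -29), (75, 51)]
0.008 0.042 [(-78, 9), (-74, -51), (-70, 33), (-65, -38), (-60, 9), (-55, -10), (-52, 19), (-41, 11), (-38, -7), (15, 12), (22, 11), (62, -8), (66, 33), (71, -42), (74, 50)]
```

```bash
cat >> h.py <<'E'
O=np.array([.5103,-.1681]); PSI=13.8; S=-.008; LAT=-.0007; NX=-.0458; NZ=-.027
def frame(): 
    c,s=np.cos(np.radians(PSI)),np.sin(np.radians(PSI)); return np.array([[c,-s,0],[s,c,0],[0,0,1.]])
def goal(xn,zn,th):   # mm, pocket frame
    n=np.r_[O,0]+frame()@np.array([xn/1000+S,LAT,.016+zn/1000]); 
    to(n-Rt(PSI,th).apply([NX,0,NZ]),PSI,th)
def where():
    s=get_state(); r=rot(s['eef_rot']); n=frame().T@(s['tcp_pos']+r.apply([NX,0,NZ])-np.r_[O,0])
    e=(Rt(PSI).inv()*r).as_euler('yxz',degrees=True)
    print('t',round(s['t'],2),'xn,lat,zn mm',(n*1000-[S*1000,LAT*1000,16]).round(2),'th,roll,yaw',e.round(2),'F cradle',(frame().T@s['ft_force']).round(1),'M',(frame().T@s['moment']).round(2),'grip',s['gripper_force'].round(0),round(s['opening'],4))
E
python3 -c "
from h import *
where(); goal(32,55,14)"
```

```text
Traceback (most recent call last):
  File "h.py", line 34, in where
    print('t',round(s['t'],2),'xn,lat,zn mm',(n*1000-[S*1000,LAT*1000,16]).round(2),'th,roll,yaw',e.round(2),'F cradle',(frame().T@s['ft_force']).round(1),'M',(frame().T@s['moment']).round(2),'grip',s['gripper_force'].round(0),round(s['opening'],4))
                                                                                                                                                                                                       ^^^^^^^^^^^^^^^^^^^^^^^^
AttributeError: 'float' object has no attribute 'round'
```

```bash
sed -i "s/s\['gripper_force'\].round(0)/round(s['gripper_force'])/" h.py
python3 -c "
from h import *
where(); goal(32,55,14)"
```

```text
t 8.3 xn,lat,zn mm [140.57   1.72  98.99] th,roll,yaw [ 0.1 -0.2  0.1] F cradle [ 0.2  0.2 -2.9] M [-0.01  0.05  0.04] grip 77 0.0626
turn deg [ 0.21 13.9  -0.07] shift cm [11.36 -0.22  3.24]
```

Call:
jog_arm:
  rows:
    - [0, 3, 0, 2.5, 0, 0, 5.5]
    - [0, 6, 0, 5.5, -0.1, 0.5, 5.5]
    - [0.2, 9, 0, 8.5, -0.2, 1.5, 5.5]
    - [0.2, 12, 0, 10.8, -0.2, 2.7, 5.5]
    - [0.2, 13.9, 0, 11.4, -0.2, 3.2, 5.5]

```text
t: 8.72
tcp_pos: [0.4808, -0.1756, 0.0561]
eef_rot: [-0.124, -0.119, 0.985, -0.015]
ft_force: [-2.1, -0.8, -1.9]
opening: 0.0627
gripper_force: 77.5
```

Call:
jog_arm:
  rows:
    - [0, 0, 0, 0, 0, 0, 5.5]
    - [0, 0, 0, 0, 0, 0, 5.5]
    - [0, 0, 0, 0, 0, 0, 5.5]

```text
t: 8.97
tcp_pos: [0.4865, -0.1753, 0.0574]
eef_rot: [-0.119, -0.119, 0.986, -0.015]
ft_force: [-0.6, -0.2, -2.0]
opening: 0.0629
gripper_force: 77.5
```

```bash
python3 -c "
from h import *
where(); goal(32,20,14); goal(32,8,14)"
```

```text
t 8.97 xn,lat,zn mm [34.05 -0.57 56.68] th,roll,yaw [1.377e+01 1.000e-01 1.000e-02] F cradle [-0.6 -0.  -2. ] M [-0.   -0.33  0.02] grip 78 0.0629
turn deg [-0.1   0.23 -0.04] shift cm [-0.66  0.07  3.59]
turn deg [-0.1   0.23 -0.04] shift cm [-0.95  0.07  4.76]
```

Call:
jog_arm:
  rows:
    - [0, 0.2, 0, -0.1, 0, 0.7, 5.5]
    - [0, 0.2, 0, -0.3, 0.1, 1.6, 5.5]
    - [0, 0.2, 0, -0.5, 0.1, 2.6, 5.5]
    - [0, 0.2, 0, -0.7, 0.1, 3.4, 5.5]
    - [0, 0.2, 0, -0.7, 0.1, 3.6, 5.5]

```text
t: 9.38
tcp_pos: [0.4822, -0.1752, 0.019]
eef_rot: [-0.123, -0.118, 0.985, -0.015]
ft_force: [0.4, -0.7, -2.8]
opening: 0.0625
gripper_force: 77.5
```

```bash
python3 -c "
from h import *
where(); goal(32,8,14); goal(32,2,14)"
```

```text
t 9.38 xn,lat,zn mm [30.06  0.44 17.9 ] th,roll,yaw [14.19  0.04  0.08] F cradle [ 0.3 -0.7 -2.8] M [-0.03 -0.33  0.03] grip 78 0.0625
turn deg [-0.02 -0.19 -0.09] shift cm [-0.44 -0.05  0.93]
turn deg [-0.02 -0.19 -0.09] shift cm [-0.59 -0.05  1.51]
```

Call:
jog_arm:
  rows:
    - [0, 0, 0, -0.2, 0, 0.3, 5.5]
    - [0, 0, 0, -0.3, 0, 0.6, 5.5]
    - [0, 0, 0, -0.4, 0, 0.9, 5.5]
    - [0, 0, 0, -0.4, 0, 0.9, 5.5]
    - [0, 0, 0, -0.4, 0, 0.9, 5.5]

```text
t: 9.8
tcp_pos: [0.4848, -0.1752, 0.011]
eef_rot: [-0.122, -0.118, 0.985, -0.016]
ft_force: [-0.3, 0.3, -2.4]
opening: 0.0629
gripper_force: 77.5
```

```bash
python3 -c "
from h import *
where(); goal(32,4,14); goal(32,2,14)"
```

```text
t 9.8 xn,lat,zn mm [32.52 -0.11 10.09] th,roll,yaw [14.08  0.1   0.08] F cradle [-0.2  0.4 -2.4] M [-0.03 -0.39  0.  ] grip 78 0.0629
turn deg [-0.08 -0.08 -0.11] shift cm [-0.1   0.01  0.61]
turn deg [-0.08 -0.08 -0.11] shift cm [-0.15  0.01  0.8 ]
```

Call:
jog_arm:
  rows:
    - [0, 0, 0, 0, 0, 0.2, 5.5]
    - [0, 0, 0, -0.1, 0, 0.4, 5.5]
    - [0, 0, 0, -0.1, 0, 0.6, 5.5]
    - [0, 0, 0, -0.1, 0, 0.6, 5.5]
    - [0, 0, 0, -0.1, 0, 0.6, 5.5]

```text
t: 10.22
tcp_pos: [0.4842, -0.1752, 0.0049]
eef_rot: [-0.122, -0.118, 0.985, -0.015]
ft_force: [0.3, -1.0, -2.5]
opening: 0.0629
gripper_force: 77.5
```

```bash
python3 -c "
from h import *
where(); goal(32,2,13); goal(36,1.5,13)"
```

```text
t 10.22 xn,lat,zn mm [31.92 -0.04  3.95] th,roll,yaw [14.09  0.09  0.08] F cradle [ 0.  -1.  -2.5] M [ 0.01 -0.34 -0.01] grip 78 0.0629
turn deg [-0.07 -1.09 -0.1 ] shift cm [-0.11 -0.    0.27]
turn deg [-0.07 -1.09 -0.1 ] shift cm [-0.51  0.    0.22]
```

Call:
jog_arm:
  rows:
    - [0, 0, 0, 0, 0, 0.1, 5.5]
    - [0, 0, 0, -0.1, 0, 0.2, 5.5]
    - [0, -0.5, 0, -0.2, 0, 0.2, 5.5]
    - [0, -1, 0, -0.3, 0, 0.2, 5.5]
    - [0, -1, 0, -0.3, 0, 0.2, 5.5]

```text
t: 10.63
tcp_pos: [0.4865, -0.1748, 0.0024]
eef_rot: [-0.113, -0.118, 0.986, -0.014]
ft_force: [-1.0, 0.3, -1.8]
opening: 0.0628
gripper_force: 77.5
```

```bash
python3 -c "
from h import *
where(); goal(36,1.5,13);goal(38,1.5,13)"
```

```text
t 10.63 xn,lat,zn mm [34.02 -0.21  2.38] th,roll,yaw [13.03  0.1   0.1 ] F cradle [-0.9  0.6 -1.8] M [ 0.02 -0.37 -0.02] grip 78 0.0628
turn deg [-0.08 -0.03 -0.12] shift cm [-0.21  0.02  0.04]
turn deg [-0.08 -0.03 -0.12] shift cm [-0.41  0.02 -0.  ]
```

Call:
jog_arm:
  rows:
    - [0, 0, 0, -0.1, 0, 0, 5.5]
    - [0, 0, 0, -0.2, 0, 0, 5.5]
    - [0, 0, 0, -0.2, 0, 0, 5.5]
    - [0, 0, 0, -0.2, 0, 0, 5.5]

```text
t: 10.97
tcp_pos: [0.4886, -0.1743, 0.0019]
eef_rot: [-0.113, -0.119, 0.986, -0.014]
ft_force: [-1.0, 0.4, -1.9]
opening: 0.0628
gripper_force: 77.5
```

```bash
python3 -c "
from h import *
where(); goal(38,1.5,13)"
```

```text
t 10.97 xn,lat,zn mm [36.15 -0.13  1.81] th,roll,yaw [13.08  0.1   0.08] F cradle [-0.9  0.6 -1.9] M [ 0.   -0.23 -0.03] grip 78 0.0628
turn deg [-0.08 -0.08 -0.1 ] shift cm [-0.19  0.01 -0.01]
```

Call:
jog_arm:
  rows:
    - [0, 0, 0, -0.1, 0, 0, 5.5]
    - [0, 0, 0, -0.2, 0, 0, 5.5]
    - [0, 0, 0, -0.2, 0, 0, 5.5]
    - [0, 0, 0, -0.2, 0, 0, 5.5]

```text
t: 11.3
tcp_pos: [0.4898, -0.1739, 0.0015]
eef_rot: [-0.113, -0.118, 0.986, -0.014]
ft_force: [-3.7, -0.3, 2.1]
opening: 0.0628
gripper_force: 77.8
```

```bash
python3 -c "
from h import *
where(); goal(40,1.5,13)"
```

```text
t 11.3 xn,lat,zn mm [37.49 -0.11  1.37] th,roll,yaw [13.14  0.09  0.1 ] F cradle [-3.6  0.6  2.1] M [0.07 0.57 0.02] grip 78 0.0628
turn deg [-0.07 -0.14 -0.12] shift cm [-0.25  0.   -0.06]
```

Call:
jog_arm:
  rows:
    - [0, 0, 0, 0, 0, -0.05, 5.5]
    - [0, 0, 0, -0.05, 0, -0.06, 5.5]
    - [0, 0, 0, -0.1, 0, -0.07, 5.5]
    - [0, 0, 0, -0.14, 0, -0.08, 5.5]
    - [0, 0, 0, -0.14, 0, -0.08, 5.5]

```text
t: 11.72
tcp_pos: [0.4914, -0.1735, 0.0018]
eef_rot: [-0.113, -0.118, 0.986, -0.014]
ft_force: [-5.4, -0.6, -1.0]
opening: 0.0624
gripper_force: 77.6
```

```bash
python3 -c "
from h import *
where(); goal(40,1.5,13)"
```

```text
t 11.72 xn,lat,zn mm [39.07 -0.14  1.65] th,roll,yaw [13.14  0.09  0.1 ] F cradle [-5.4  0.7 -1. ] M [-0.07  0.81 -0.04] grip 78 0.0624
turn deg [-0.07 -0.14 -0.12] shift cm [-0.1   0.01  0.01]
```

```bash
python3 -c "
from h import *
where(); goal(41,1.5,12.5);goal(42.5,1.5,11.5)"
```

```text
t 11.72 xn,lat,zn mm [39.07 -0.14  1.65] th,roll,yaw [13.14  0.09  0.1 ] F cradle [-5.4  0.7 -1. ] M [-0.07  0.81 -0.04] grip 78 0.0624
turn deg [-0.07 -0.64 -0.12] shift cm [-0.22  0.01  0.02]
turn deg [-0.07 -1.64 -0.11] shift cm [-0.42  0.01  0.07]
```

Call:
jog_arm:
  rows:
    - [0, -0.3, -0.05, -0.1, 0, 0.01, 5.5]
    - [0, -0.6, -0.1, -0.2, 0, 0.02, 5.5]
    - [0, -1.2, -0.1, -0.3, 0, 0.05, 5.5]
    - [0, -1.6, -0.1, -0.4, 0, 0.06, 5.5]
    - [0, -1.6, -0.1, -0.4, 0, 0.06, 5.5]

```text
t: 12.13
tcp_pos: [0.4941, -0.1729, 0.0003]
eef_rot: [-0.1, -0.119, 0.988, -0.013]
ft_force: [-7.0, -1.6, -0.6]
opening: 0.0629
gripper_force: 77.7
```

```bash
python3 -c "
from h import *
where(); goal(43.5,1.3,10.5);goal(44.5,1.2,9.5)"
```

```text
t 12.13 xn,lat,zn mm [41.39 -0.07  1.52] th,roll,yaw [11.6   0.05  0.03] F cradle [-7.2  0.1 -0.6] M [-0.07  1.21  0.03] grip 78 0.0629
turn deg [-0.05 -1.1  -0.04] shift cm [-0.26  0.01  0.07]
turn deg [-0.05 -2.1  -0.04] shift cm [-0.41  0.01  0.13]
```

Call:
jog_arm:
  rows:
    - [0, -0.4, 0, -0.08, 0, 0.02, 5.5]
    - [0, -0.8, 0, -0.16, 0, 0.04, 5.5]
    - [0, -1.2, 0, -0.24, 0, 0.06, 5.5]
    - [0, -1.6, 0, -0.3, 0, 0.09, 5.5]
    - [0, -1.6, 0, -0.3, 0, 0.09, 5.5]

```text
t: 12.55
tcp_pos: [0.4962, -0.1723, -0.0012]
eef_rot: [-0.087, -0.119, 0.989, -0.011]
ft_force: [-8.1, -2.9, 1.9]
opening: 0.0629
gripper_force: 77.8
```

```bash
python3 -c "
from h import *
where(); goal(44.5,1.2,9);goal(44.8,1.0,8)"
```

```text
t 12.55 xn,lat,zn mm [43.12 -0.06  1.39] th,roll,yaw [10.05  0.04  0.04] F cradle [-8.6 -0.9  1.9] M [-0.11  1.59 -0.03] grip 78 0.0629
turn deg [-0.04 -1.05 -0.05] shift cm [-0.19  0.    0.08]
turn deg [-0.04 -2.05 -0.05] shift cm [-0.27  0.    0.17]
```

Call:
jog_arm:
  rows:
    - [0, -0.5, 0, -0.06, 0, 0.02, 5.5]
    - [0, -1, 0, -0.12, 0, 0.05, 5.5]
    - [0, -1.5, 0, -0.18, 0, 0.09, 5.5]
    - [0, -2, 0, -0.25, 0, 0.13, 5.5]
    - [0, -2, 0, -0.25, 0, 0.13, 5.5]

```text
t: 12.97
tcp_pos: [0.498, -0.1719, -0.003]
eef_rot: [-0.07, -0.119, 0.99, -0.009]
ft_force: [-9.1, -2.3, 1.4]
opening: 0.0629
gripper_force: 77.8
```

```bash
python3 -c "
from h import *
where(); goal(45.3,1.2,6);goal(45.6,1.0,5)"
```

```text
t 12.97 xn,lat,zn mm [44.25 -0.1   1.29] th,roll,yaw [8.08 0.04 0.06] F cradle [-9.3 -0.   1.4] M [-0.08  1.72  0.01] grip 78 0.0629
turn deg [-0.03 -2.08 -0.06] shift cm [-0.21  0.01  0.16]
turn deg [-0.03 -3.08 -0.06] shift cm [-0.29  0.01  0.25]
```

Call:
jog_arm:
  rows:
    - [0, 0, 0, -0.08, 0, -0.01, 5.5]
    - [0, -0.5, 0, -0.14, 0, 0.02, 5.5]
    - [0, -1, 0, -0.18, 0, 0.07, 5.5]
    - [0, -1.5, 0, -0.22, 0, 0.11, 5.5]
    - [0, -2, 0, -0.25, 0, 0.16, 5.5]

```text
t: 13.38
tcp_pos: [0.5002, -0.1714, -0.0049]
eef_rot: [-0.053, -0.12, 0.991, -0.007]
ft_force: [-9.8, -2.1, 4.0]
opening: 0.0629
gripper_force: 78.0
```

```bash
python3 -c "
from h import *
where(); goal(45.7,1.0,5);goal(45.7,.8,3.5)"
```

```text
t 13.38 xn,lat,zn mm [45.85 -0.11  1.09] th,roll,yaw [6.08 0.04 0.05] F cradle [-10.    0.3   4. ] M [-0.01  1.88 -0.01] grip 78 0.0629
turn deg [-0.04 -1.08 -0.05] shift cm [-0.04  0.01  0.1 ]
turn deg [-0.04 -2.58 -0.05] shift cm [-0.11  0.01  0.23]
```

Call:
jog_arm:
  rows:
    - [0, -0.6, 0, -0.02, 0, 0.04, 5.5]
    - [0, -1.2, 0, -0.04, 0, 0.09, 5.5]
    - [0, -1.8, 0, -0.07, 0, 0.15, 5.5]
    - [0, -2.5, 0, -0.1, 0, 0.21, 5.5]
    - [0, -2.5, 0, -0.1, 0, 0.21, 5.5]

```text
t: 13.8
tcp_pos: [0.5008, -0.1712, -0.007]
eef_rot: [-0.031, -0.119, 0.992, -0.004]
ft_force: [-10.2, -3.0, 3.8]
opening: 0.0629
gripper_force: 78.2
```

```bash
python3 -c "
from h import *
where(); goal(45.5,.7,2);goal(45.5,.5,1)"
```

```text
t 13.8 xn,lat,zn mm [45.41 -0.12  1.06] th,roll,yaw [3.56 0.03 0.07] F cradle [-10.6  -0.5   3.8] M [-0.05  1.78  0.02] grip 78 0.0629
turn deg [-0.03 -1.56 -0.07] shift cm [-0.09  0.01  0.16]
turn deg [-0.03 -2.56 -0.07] shift cm [-0.14  0.01  0.26]
```

Call:
jog_arm:
  rows:
    - [0, -0.5, 0, 0, 0, 0.03, 5.5]
    - [0, -1, 0, -0.02, 0, 0.08, 5.5]
    - [0, -1.5, 0, -0.04, 0, 0.13, 5.5]
    - [0, -2, 0, -0.07, 0, 0.18, 5.5]
    - [0, -2, 0, -0.07, 0, 0.18, 5.5]

```text
t: 14.22
tcp_pos: [0.5018, -0.171, -0.0088]
eef_rot: [-0.013, -0.12, 0.993, -0.002]
ft_force: [-9.0, -2.7, 4.6]
opening: 0.0629
gripper_force: 78.3
```

```bash
python3 -c "
from h import *
where(); goal(45.2,.5,0.5);goal(45.2,.5,0)"
```

```text
t 14.22 xn,lat,zn mm [45.52 -0.11  0.92] th,roll,yaw [1.53 0.04 0.06] F cradle [-9.4 -0.4  4.6] M [ 0.02  1.7  -0.01] grip 78 0.0629
turn deg [-0.04 -1.03 -0.06] shift cm [-0.02  0.01  0.12]
turn deg [-0.04 -1.53 -0.06] shift cm [-0.04  0.01  0.16]
```

Call:
jog_arm:
  rows:
    - [0, -0.4, 0, 0, 0, 0.03, 5.5]
    - [0, -0.8, 0, -0.01, 0, 0.06, 5.5]
    - [0, -1.2, 0, -0.01, 0, 0.09, 5.5]
    - [0, -1.5, 0, -0.02, 0, 0.12, 5.5]
    - [0, -1.5, 0, -0.02, 0, 0.12, 5.5]

```text
t: 14.63
tcp_pos: [0.5021, -0.1709, -0.0101]
eef_rot: [-0.0, -0.12, 0.993, -0.0]
ft_force: [-9.5, -2.0, 3.5]
opening: 0.0632
gripper_force: 78.2
```

```bash
python3 -c "
from h import *
where(); goal(45,.5,0);goal(45,.2,0)"
```

```text
t 14.63 xn,lat,zn mm [45.21 -0.09  0.88] th,roll,yaw [0.03 0.04 0.05] F cradle [-9.7  0.3  3.5] M [-0.02  1.65  0.04] grip 78 0.0632
turn deg [-0.04 -0.03 -0.05] shift cm [0.02 0.01 0.04]
turn deg [-0.04 -0.03 -0.05] shift cm [0.02 0.01 0.07]
```

Call:
jog_arm:
  rows:
    - [0, 0, 0, 0, 0, 0.02, 5.5]
    - [0, 0, 0, 0.02, 0, 0.04, 5.5]
    - [0, 0, 0, 0.02, 0, 0.04, 5.5]
    - [0, 0, 0, 0.02, 0, 0.04, 5.5]

```text
t: 14.97
tcp_pos: [0.5022, -0.171, -0.0105]
eef_rot: [-0.0, -0.12, 0.993, -0.0]
ft_force: [-8.8, -1.9, 3.7]
opening: 0.0629
gripper_force: 78.2
```

```bash
python3 -c "
from h import *
where()"
```

```text
t 14.97 xn,lat,zn mm [45.27 -0.15  0.52] th,roll,yaw [0.03 0.05 0.04] F cradle [-9.   0.2  3.7] M [-0.06  1.6  -0.01] grip 78 0.0629
```

Force is unchanged, so the pack isn't on the floor yet. I'll keep lowering in small steps.

Call:
jog_arm:
  rows:
    - [0, 0, 0, 0, 0, 0.02, 5.5]
    - [0, 0, 0, 0.01, 0, 0.04, 5.5]
    - [0, 0, 0, 0.01, 0, 0.04, 5.5]
    - [0, 0, 0, 0.01, 0, 0.04, 5.5]

```text
t: 15.3
tcp_pos: [0.5023, -0.1709, -0.0107]
eef_rot: [-0.0, -0.12, 0.993, -0.0]
ft_force: [-7.9, -2.2, 6.6]
opening: 0.0628
gripper_force: 78.8
```

```bash
python3 -c "
from h import *
where()"
```

```text
t 15.3 xn,lat,zn mm [45.32 -0.12  0.33] th,roll,yaw [0.02 0.06 0.03] F cradle [-8.2 -0.3  6.6] M [0.07 1.77 0.04] grip 79 0.0628
```

Call:
jog_arm:
  rows:
    - [0, 0, 0, 0, 0, 0.01, 5.5]
    - [0, 0, 0, 0.01, 0, 0.03, 5.5]
    - [0, 0, 0, 0.01, 0, 0.03, 5.5]
    - [0, 0, 0, 0.01, 0, 0.03, 5.5]

```text
t: 15.63
tcp_pos: [0.5023, -0.1709, -0.0107]
eef_rot: [0.0, -0.12, 0.993, -0.001]
ft_force: [-8.0, -1.1, 9.8]
opening: 0.0628
gripper_force: 79.3
```

```bash
python3 -c "
from h import *
where()"
```

```text
t 15.63 xn,lat,zn mm [45.34 -0.14  0.31] th,roll,yaw [-0.    0.06  0.04] F cradle [-8.   0.8  9.8] M [0.33 1.94 0.06] grip 79 0.0628
```

Call:
jog_arm:
  rows:
    - [0, 0, 0, 0.02, 0, -0.02, 5.5]
    - [0, 0, 0, 0.03, 0, -0.02, 5.5]
    - [0, 0, 0, 0.03, 0, -0.02, 5.5]
  newtons: 30

```text
t: 15.88
tcp_pos: [0.5023, -0.1709, -0.0107]
eef_rot: [0.0, -0.12, 0.993, -0.001]
ft_force: [-7.6, -1.9, 6.6]
opening: 0.0633
gripper_force: 78.3
```

Call:
jog_arm:
  rows:
    - [0, 0, 0, 0, 0, 0, 6.6]
    - [0, 0, 0, 0, 0, 0, 7.0]
    - [0, 0, 0, 0, 0, 0, 7.6]
    - [0, 0, 0, 0, 0, 0, 8.0]
    - [0, 0, 0, 0, 0, 0, 8.0]
  newtons: 20

```text
t: 16.3
tcp_pos: [0.5041, -0.1704, -0.0108]
eef_rot: [0.002, -0.12, 0.993, -0.001]
ft_force: [-0.1, 0.4, 1.0]
opening: 0.0802
gripper_force: 0.0
```

```bash
python3 -c "
from h import *
where(); im=save('wrist','w7.png')"
```

```text
t 16.3 xn,lat,zn mm [ 4.718e+01 -4.000e-02  3.800e-01] th,roll,yaw [-0.18  0.09 -0.03] F cradle [-0.   0.4  1. ] M [ 0.04  0.   -0.01] grip 0 0.0802
```

Call:
jog_arm:
  rows:
    - [0, 0, 0, 0, 0, -0.5, 8.2]
    - [0, 0, 0, 0, 0, -2, 8.5]
    - [0, 0, 0, 0, 0, -5, 8.5]
    - [0, 0, 0, 0, 0, -8, 8.5]
    - [0, 0, 0, 0, 0, -11, 8.5]

```text
t: 16.77
tcp_pos: [0.5028, -0.1704, 0.1006]
eef_rot: [0.001, -0.12, 0.993, -0.0]
ft_force: [0.1, 0.1, -0.0]
opening: 0.0851
gripper_force: 0.0
```

Call:
jog_arm:
  rows:
    - [0, 0, 0, -2, 0, -1, 8.5]
    - [0, 0, 0, -5, 0, -2, 8.5]
    - [0, 0, 0, -7, 0, -2, 8.5]
    - [0, 0, 0, -7, 0, -2, 8.5]
    - [0, 0, 0, -7, 0, -2, 8.5]

```text
t: 17.18
tcp_pos: [0.5717, -0.1531, 0.1194]
eef_rot: [0.001, -0.121, 0.993, -0.0]
ft_force: [-1.2, -0.4, -0.3]
opening: 0.0853
gripper_force: 0.0
```

Run:
```python
from h import *
where(); m=camera_model('wrist'); im=save('wrist','w8.png'); sc=save('scene','s8.png'); tp=save('top','t8.png')
pp=cv2.resize(im[0:260,160:420],(520,520)); a=cv2.resize(sc[200:280,255:335],(260,260),interpolation=cv2.INTER_CUBIC); b=cv2.resize(tp[180:260,285:365],(260,260),interpolation=cv2.INTER_CUBIC)
cv2.imwrite('pics/final.png',np.hstack([pp,np.vstack([a,b])])[:,:,::-1])
d=np.abs(tp.astype(int)-np.load('pics/top0.npy')).max(2); 
for n,(x,y) in dict(jar=(245,122),reel=(301,139),driver=(195,143),syr=(372,306)).items(): print(n,(d[y-14:y+14,x-16:x+16]>40).sum())
```

```text
t 17.18 xn,lat,zn mm [116.9    0.73 130.53] th,roll,yaw [-0.15  0.08 -0.09] F cradle [-1.3 -0.1 -0.3] M [0.03 0.03 0.02] grip 0 0.0853
jar 0
reel 355
driver 0
syr 405
```

View pics/final.png

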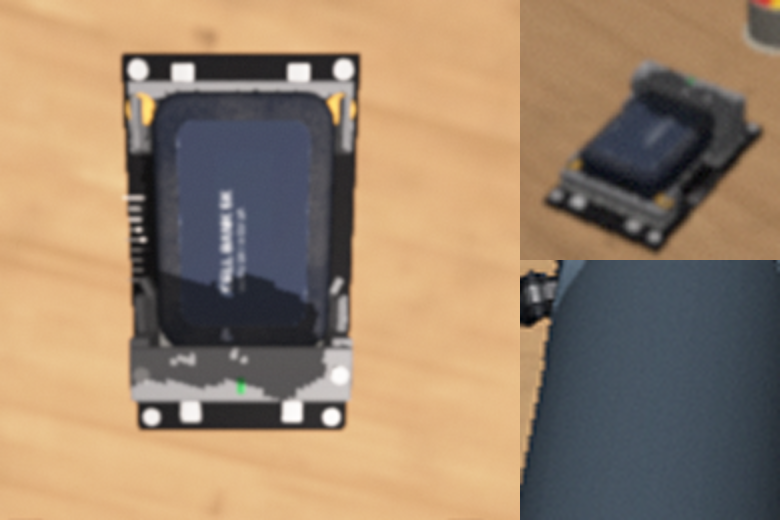

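Wrist view: the pack lies between the cheeks, with its nose under the lip (crop row about 345) and its tail inside the tail wall (row about 92). I'll do one numeric check of flatness, then hand in.

Run:
```python
from h import *
m=camera_model('wrist'); im=np.load('pics/w8.npy'); F=frame()
cr=lambda px,z:((cast(m,px,z)-np.r_[O,0])@F*1000-[S*1000,LAT*1000,0])[:,:2].round(1).tolist()
print('label corners', cr([[160+178/2,61],[160+308/2,61],[160+186/2,162],[160+306/2,162]],.040))
print('label w far/near px',130/2,120/2,'tail edge',cr([[280,46.5]],.040),'lip',cr([[280,173]],.049))
for x in (-35,-20,0,15):
    v=int(proj(m,(np.r_[O,0]+F@[x/1000+S,LAT,.04]))[0,1]); b=(im[v,:,2].astype(int)-im[v,:,0]); print(x,v,[i for i in range(225,345) if im[v,i].max()<75][:1],[i for i in range(225,345) if b[i]>6][::max(1,len([i for i in range(225,345) if b[i]>6])-1)])
job.job_done()
```

```text
label corners [[-37.2, -22.5], [-37.2, 22.2], [31.9, -21.3], [31.9, 23.2]]
label w far/near px 65.0 60.0 tail edge [[-46.3, -1.2]] lip [[38.8, -1.3]]
-35 64 [234] [237, 326]
-20 87 [225] [237, 326]
0 117 [226] [238, 325]
15 138 [227] [249, 324]
the job is handed in; nothing more can be done
```

The battery pack is flat in the cradle with its nose under the lip and its tail inside the tail wall, released and handed in at about 17 s. I never pushed the contacts to their stop (about 10 N at most). None of the jar, reel, screwdriver or syringe was touched, though the arm blocked the final top view of the reel and syringe.

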